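# Close a circuit-module holder whose lock knob has an unknown thread

## Robot

A 6-joint arm with a two-finger parallel gripper is mounted at the origin on the work surface. World frame = base frame: x ahead of the robot, y to its left, z up, the work surface at z = 0. Lengths are in m, angles in rad, forces in N, time in s.
With the tool pointing down it reaches from about 0.275 to 0.725 m from the base axis. Payload 5.6 kg.
Tool frame: the origin (TCP) lies midway between the tips of the shut fingers; the grasp point (between the pads) lies arm.grip_depth behind it (arm.grip_depth is the distance from the TCP to the grasp point, in m); z points along the fingers, x is the direction in which the jaws open and shut, and the axes are right-handed (so a half turn about z gives the same grasp; the last joint's range is limited). The gripper opens to 85 mm and grips with 20 to 120 N. Pads are 22 mm wide; open, the fingers measure 114 mm over their backs; the gripper's body (76 mm by 85 mm) begins 54 mm behind the grasp point. The pads swing forward as they close: fully open they stand 13 mm farther back than shut.
Start: joints at [-0.816, 0.255, 0.108, 0, -1.424, -0.285], TCP at [0.249, -0.49, 0.231] pointing down, gripper open.
Joint ranges: [-2.95, 2.95], [-1.21, 1.97], [-1.09, 1.5], [-2.87, 1.71], [-2.94, -0.07], [-3.05, 3.05]. Speed limits (rad/s): [2.57, 2.57, 3.14, 3.14, 3.14, 3.14].

## Interface

Orientations are given as a 3x3 rotation matrix whose columns are the frame's x, y, z axes.
In Python, from bench import sensors, snapshot, ticket, arm gives the robot as it stands. The module is installed in compiled form; this text tells all that it offers.
- The arm moves only by the shell command python3 -m inch 'ROWS' [FORCE]. ROWS is JSON, a list that holds one entry, the list of rows, each a list of 7 numbers: the shift along the tool's x, y, z in units of 30 mm (1.0 is 30 mm), then the turn, a rotation vector about the tool's x, y, z in units of 5 degrees (1.0 is 5 degrees), then the closure in counts, from 0 (fully open) to 255 (shut). In form: [[[x, y, z, wx, wy, wz, gripper], ...]]. A call has 1 to 12 rows; each row shifts and turns the commanded pose from where the row before left it, along the tool's axes as they then stand; what a row does not reach is not made up. A row lasts 1/12 s, in which the tool goes at most 41.7 mm and 7.16 degrees, less where a joint would pass 70% of its speed; a pose out of reach is approached as far as the arm can. A call is refused whole if a number of a shift passes 1 or a number of a turn 1, either way. A call with a gripper value outside its range is refused whole. The fingers move at their own pace and stop on an object; FORCE is the grip in N (left out, the last holds). Time passes only in rows, so rows that do not move let the fingers close. It gives the time, the measured TCP pose, the force and the opening at its end, in the units of the state.
- sensors.observe(): the state, without advancing time (a new reading comes with each control period).
- snapshot(name): name is "scene" or "top" or "wrist"; returns a dict with "pixels" (420x560x3 uint8, red, green, blue), "vfov" (degrees; the focal length in pixels is half the picture's height over the tangent of half this angle, whatever the lens; pixels are square), "cx", "cy" (the principal point, pixels), "T" (4x4, takes a point from camera to world coordinates); the wrist camera has in their place "T_tool_cam" (4x4, takes a point from camera to tool coordinates, whose origin is the TCP and whose axes are the tool frame's). Camera axes: x right, y down, z forward; pixel columns grow to the right and rows downward; lengths in m; the calibration is good to about 2 mm. A picture is of the moment at which its call begins: read the wrist's pose just before it. There is no depth.
- ticket.sign_off(): hands the job in, once; it reports no verdict.
The state is a dict: "time": time; "joints": joint angles; "dq": joint speeds; "joint_efforts": joint torques, N m; "position": TCP position; "tool_rot": TCP orientation; "ft_force": force on the tool from outside, world axes, zero at the start; "wrist_torque": the same for the moment, N m; "width": finger opening in m.
Only numpy, scipy, OpenCV 4.12 (cv2) and the standard library are available. Lean on these libraries where they do the work, as an engineer would, in place of code of your own. Each camera call takes 0.05 s, during which the arm holds its last target.

## Task

Clamp the green circuit module in the bench holder: undo the black lock knob on the blue carriage, slide the carriage up until its sprung rubber pad holds the module against the fixed blue jaw with the spring pressed in about half way, tighten the knob back to where it was and let go. Nobody knows whether this knob has a right-hand or a left-hand thread: it starts tight, so try it gently, feel which way it gives, and do not force it the wrong way. Never bottom the sprung pad out, and leave the other things on the bench where they are.

Things in the scene. Friction and masses are not known exactly. Their poses are not given: they have to be found in the camera images.
- holder: aluminium base of the holder, 90 x 300 mm, 30 mm high, fixed to the bench; origin at the centre of its underside; its y axis is the rail direction, from the carriage towards the fixed jaw
- knob_grip (a point): point on the vertical axis of the lock knob, 16 mm above the knob's underside: where to grip. The knob is a black upright fluted cylinder with a white line on its top, 38 mm in diameter, 30 mm high (underside 70 mm, top 100 mm above the bench), on the blue carriage, whose top is 62 mm above the bench. It rides along with the carriage
- knob (a joint): angle of the lock knob in rad, positive anticlockwise from above. Starts at 0, tight. It loosens one way only (differs from case to case, cannot be seen), up to 2 rad, with a drag of about 0.2 N m. The other way it stops dead within 0.05 rad; more than about 1.5 N m there strips the thread. Tightening turns it back to 0, where it stops dead again
- carriage (a joint): travel of the carriage along the rail in m; grows towards the fixed jaw; 0 to 0.110. The carriage is a blue block 62 x 50 mm, 32 mm high. Free when the knob is 0.9 rad or more from 0: it then slides with about 1.5 N of drag and can be pushed along by the knob; held fast (against some 20 N) when the knob is within 0.25 rad of 0
- pad (a joint): how far the sprung pad is pressed back into the carriage, in m: 0 free, 0.010 bottomed out. Spring about 0.5 N per mm with 0.5 N preload (3 N half way)
- pad_face (a point): centre of the front face of the sprung pad, a black rubber plate 50 mm wide, 8 mm thick, 20 mm high on the front of the carriage; 45 mm from the knob's axis along the rail when not pressed in; this face meets the module
- stop_face (a point): centre of the fixed jaw's face that the module is to rest against, 42 mm above the bench; the jaw is a blue block 66 mm wide, 25 mm deep, its top 60 mm above the bench; the face looks at the carriage
- stop: the fixed jaw; its origin lies on the rail's centre line below its face, 30 mm above the bench
- module: green circuit module lying flat on the base between two low guides: 64 mm wide, 70 mm long along the rail, 8 mm thick, with small components on it up to 20 mm above its underside; weighs about 90 g; loose, it starts a few mm short of the fixed jaw and is pushed along by the pad; origin at the centre of its underside
- thread: the thread (screw lug) on the knob's axis inside the holder, hidden below the knob; not handled
- screwdriver_grip (a point): a screwdriver lying beside the holder on its far side; point on its handle; bystander, leave alone
- flux_jar: a small jar, 40 mm across, 45 mm high, beside the holder on the robot's side; origin at its underside; bystander, leave alone
- spare_module_center (a point): a second module like the first, lying on the bench to the robot's right; not to be used; its centre, 4 mm up; bystander, leave alone
- wire_spool: orange spool, 60 mm across, 35 mm high; bystander, leave alone
- parts_tray: grey tray 120 x 180 x 35 mm; bystander, leave alone
- meter: grey hand meter 130 x 75 x 41 mm; bystander, leave alone
- cup: white cup, 85 mm high; bystander, leave alone
There are look-alikes about, which are no part of the job. What is shaped like the module but brown is not meant.

How it is judged:
By the outcome, as a careful person would: the job done as asked, in the order asked, and still so for the second after the job is handed in, with the robot touching nothing.
It also fails if it takes over 46 s, if anything falls off the work surface, if the arm or the gripper's body presses on something with over 40 N, if the wrist force passes 120 N, or if a joint passes its speed limit or range.

## Working session

There is one attempt and no reset: what is moved stays moved. The work goes in short steps, Python scripts to look and compute and a shell command to move; the robot and the scene stay as the last step left them, time stands still between calls to the robot, and variables do not carry over. Pictures are saved under pics/ and viewed, and the job is handed in when it is done.

```bash
mkdir -p pics; python3 - <<'E'
from bench import sensors,snapshot,arm
import cv2
s=sensors.observe(); print(s, arm.grip_depth, [a for a in dir(arm) if a[0]!='_'])
for n in("scene","top","wrist"):
    d=snapshot(n); cv2.imwrite(f"pics/{n}0.png",d["pixels"][:,:,::-1]); print(n,d["vfov"],d["cx"],d["cy"],d.get("T",d.get("T_tool_cam")))
E
```

```text
{'time': 0.0, 'joints': array([-8.16393509e-01,  2.55745933e-01,  1.06971796e-01, -4.68501308e-04,
       -1.42391566e+00, -2.84603834e-01]), 'dq': array([ 0.00105149,  0.0022144 ,  0.00134577,  0.00107712, -0.00201756,
       -0.0003958 ]), 'joint_efforts': array([ 2.24550247e-03, -3.86623371e+01,  2.37938654e+01,  5.36496073e+00,
       -6.03967026e-03, -3.37538893e-05]), 'position': array([ 0.24880323, -0.48992989,  0.23038436]), 'tool_rot': array([[-4.52644592e-01,  8.91690503e-01, -9.59025796e-04],
       [ 8.91688892e-01,  4.52645600e-01,  1.69712205e-03],
       [ 1.94740642e-03, -8.69595308e-05, -9.99998100e-01]]), 'ft_force': array([-0.6560036 , -0.13137376,  0.09055835]), 'wrist_torque': array([0.04153505, 0.06002567, 0.00095877]), 'width': 0.08530742273156876} 0.0187 ['IKError', 'grip_depth']
scene 51.267616706967914 272.39862381433886 212.21852912978872 [[-0.80238308  0.50748171 -0.31407596  0.90707195]
 [ 0.59675371  0.67503686 -0.43383204  0.5173783 ]
 [-0.00814898 -0.53552548 -0.84447975  1.02364673]
 [ 0.          0.          0.          1.        ]]
top 46.846229844165805 281.0657523623201 211.08796195787207 [[-1.43911453e-02 -9.82535674e-01  1.85516966e-01  2.34119620e-01]
 [-9.99890699e-01  1.47700140e-02  6.60280745e-04  2.47840996e-02]
 [-3.38883757e-03 -1.85487187e-01 -9.82640839e-01  1.68672589e+00]
 [ 0.00000000e+00  0.00000000e+00  0.00000000e+00  1.00000000e+00]]
wrist 67.76305110072772 284.634378708116 211.47630891092697 [[ 9.99999411e-01  9.57147330e-04 -5.11157151e-04  1.30868571e-03]
 [-7.38461622e-04  9.45468057e-01  3.25713998e-01 -8.35195666e-02]
 [ 7.95039042e-04 -3.25713429e-01  9.45468207e-01 -1.42366453e-01]
 [ 0.00000000e+00  0.00000000e+00  0.00000000e+00  1.00000000e+00]]
```

View pics/scene0.png

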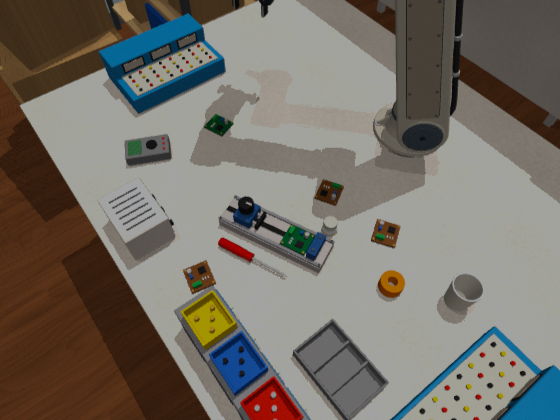

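View pics/top0.png

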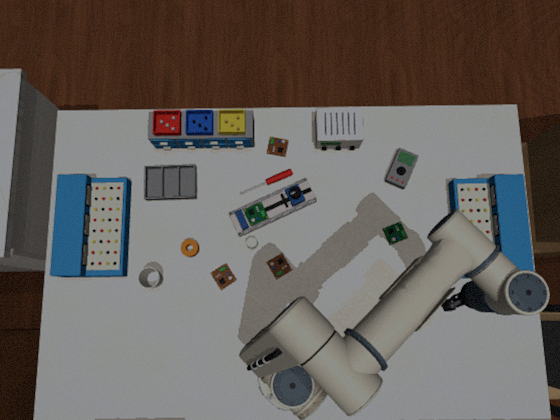

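View pics/wrist0.png

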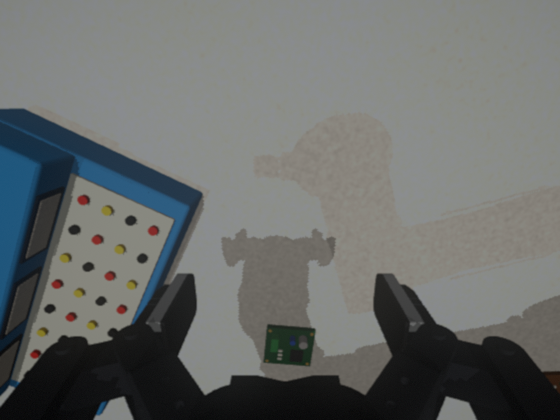

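The holder is at top-view (230–317, 178–235): the knob is near (294,193), the green module at (256,211) and the fixed blue jaw at (240,218). The module candidates are:
- Green at (256,211), lying in the holder between its guides. This one fits the description.
- Green at (395,233), the spare on the bench to the robot's right.
- Brown at (277,147), (223,276) and (279,265), which are look-alikes.

I'll enlarge a crop to confirm.

```bash
python3 - <<'E'
import cv2,numpy as np
a=cv2.imread("pics/top0.png")[165:250,215:335]; b=cv2.imread("pics/scene0.png")[180:285,205:345]
a=cv2.resize(a,None,fx=5,fy=5,interpolation=cv2.INTER_CUBIC);b=cv2.resize(b,None,fx=5,fy=5,interpolation=cv2.INTER_CUBIC)
cv2.imwrite("pics/top_c.png",a);cv2.imwrite("pics/scene_c.png",b)
E
```

```text
(no output)
```

View pics/top_c.png

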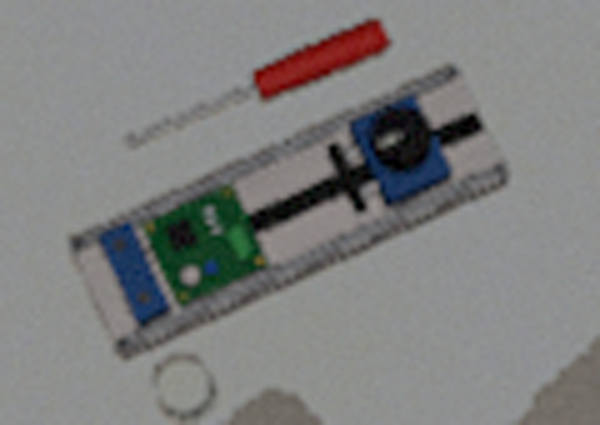

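View pics/scene_c.png

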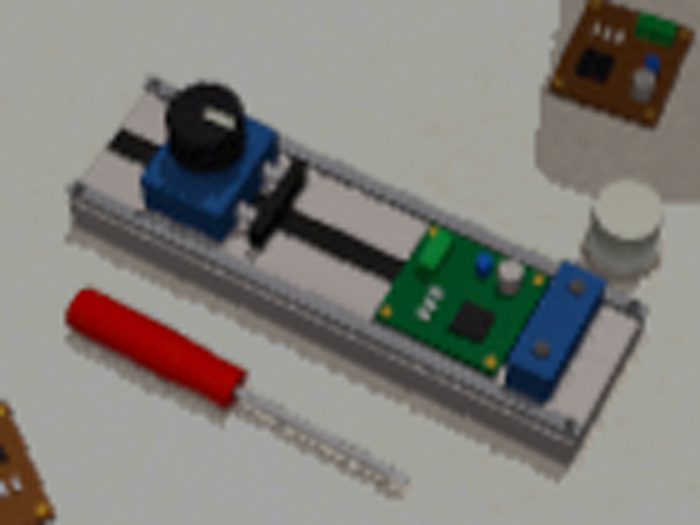

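```bash
cat > h.py <<'E'
import numpy as np
C={'top':(46.846229844165805,281.0657523623201,211.08796195787207,np.array([[-1.43911453e-02,-9.82535674e-01,1.85516966e-01,2.34119620e-01],[-9.99890699e-01,1.47700140e-02,6.60280745e-04,2.47840996e-02],[-3.38883757e-03,-1.85487187e-01,-9.82640839e-01,1.68672589e+00]])),
'scene':(51.267616706967914,272.39862381433886,212.21852912978872,np.array([[-0.80238308,0.50748171,-0.31407596,0.90707195],[0.59675371,0.67503686,-0.43383204,0.5173783],[-0.00814898,-0.53552548,-0.84447975,1.02364673]]))}
def ray(cam,u,v,z,T=None):
    vf,cx,cy,T0=C[cam] if isinstance(cam,str) else cam
    T=T0 if T is None else T
    f=210/np.tan(np.radians(vf/2)); d=T[:3,:3]@[(u-cx)/f,(v-cy)/f,1]
    return T[:3,3]+d*(z-T[2,3])/d[2]
E
python3 - <<'E'
from h import *
t=lambda x,y:(215+(x+.5)/5-.5,165+(y+.5)/5-.5)
s=lambda x,y:(205+(x+.5)/5-.5,180+(y+.5)/5-.5)
r=lambda c,p,z:print(c,ray(c,*p,z).round(4))
r('top',t(400,138),.1); r('scene',s(207,108),.1)
print('jaw top corners');[r('top',t(*p),.06) for p in((100,236),(128,224),(168,312),(140,322))]
print('jaw sc');[r('scene',s(*p),.06) for p in((567,262),(604,280),(547,375),(508,362))]
print('base top');[r('top',t(*p),.03) for p in((74,242),(454,68),(506,180),(122,356))]
print('base sc');[r('scene',s(*p),.03) for p in((152,82),(645,312),(572,432),(76,190))]
print('module');[r('top',t(*p),.038) for p in((148,226),(228,188),(264,262),(184,302))]
print('pad');[r('top',t(*p),.05) for p in((338,148),(360,207))]
E
```

```text
top [ 0.5975 -0.0205  0.1   ]
scene [ 0.5974 -0.024   0.1   ]
jaw top corners
top [0.5411 0.1846 0.06  ]
top [0.5492 0.1655 0.06  ]
top [0.4879 0.1382 0.06  ]
top [0.4814 0.1572 0.06  ]
jaw sc
scene [0.4918 0.1393 0.06  ]
scene [0.4836 0.1585 0.06  ]
scene [0.5406 0.1825 0.06  ]
scene [0.5514 0.1655 0.06  ]
base top
top [0.5428 0.2056 0.03  ]
top [ 0.6635 -0.0615  0.03  ]
top [ 0.5823 -0.0959  0.03  ]
top [0.4624 0.1721 0.03  ]
base sc
scene [ 0.5883 -0.0975  0.03  ]
scene [0.4658 0.1744 0.03  ]
scene [0.5394 0.204  0.03  ]
scene [ 0.66   -0.0639  0.03  ]
module
top [0.5518 0.1535 0.038 ]
top [0.5779 0.0979 0.038 ]
top [0.5253 0.0734 0.038 ]
top [0.4982 0.1287 0.038 ]
pad
top [0.6025 0.0211 0.05  ]
top [0.5607 0.0066 0.05  ]
```

The crop confirms it: the green module is between the guides, just short of the blue jaw. The rail points to about 114°, the knob is at about (0.597,-0.022) and the jaw face at about (0.520,0.152). I'll move above the knob.

```bash
python3 -m inch '[[[0.5,1,0,0,0,0,0],[0.5,1,0,0,0,0,0],[0.5,1,0,0,0,0,0],[0.5,1,0,0,0,0,0],[0.5,1,0,0,0,0,0],[0.5,1,0,0,0,0,0],[0.5,1,0,0,0,0,0],[0.5,1,0,0,0,0,0],[0.5,1,0,0,0,0,0],[0.5,1,0,0,0,0,0],[0.5,1,0,0,0,0,0],[0.5,1,0,0,0,0,0]]]' 40
python3 -m inch '[[[0.5,0.9,0,0,0,0,0],[0.5,0.9,0,0,0,0,0],[0.5,0.9,0,0,0,0,0],[0.5,0.9,0,0,0,0,0],[0.5,0.8,0,0,0,0,0],[0,0,0,0,0,0.5,0],[0,0,0,0,0,0,0],[0,0,0,0,0,0,0],[0,0,0,0,0,0,0]]]'
python3 - <<'E'
from bench import sensors,snapshot
import cv2
s=sensors.observe(); print(s['position'],s['tool_rot'].round(4),s['joints'].round(3),s['ft_force'],s['wrist_torque'],s['time'])
for n in("top","wrist"):
    d=snapshot(n); cv2.imwrite(f"pics/{n}1.png",d["pixels"][:,:,::-1])
E
```

```text
time: 1.15
position: [0.4891, -0.1653, 0.2311]
tool_rot: [[-0.453, 0.892, -0.0], [0.892, 0.453, 0.0], [0.0, -0.0, -1.0]]
ft_force: [0.9, -0.4, 0.1]
width: 0.0854
time: 1.9
position: [0.5719, -0.0409, 0.2313]
tool_rot: [[-0.414, 0.91, -0.0], [0.91, 0.414, -0.0], [-0.0, -0.0, -1.0]]
ft_force: [-0.2, -0.1, -0.5]
width: 0.0852
[ 0.57190423 -0.04087882  0.23129297] [[-4.137e-01  9.104e-01 -2.000e-04]
 [ 9.104e-01  4.137e-01 -2.000e-04]
 [-0.000e+00 -3.000e-04 -1.000e+00]] [ 0.201  0.302  0.172  0.    -1.441 -1.346] [-0.20584426 -0.10507934 -0.53119699] [ 0.00226658  0.01569722 -0.00069839] 1.9
```

View pics/wrist1.png

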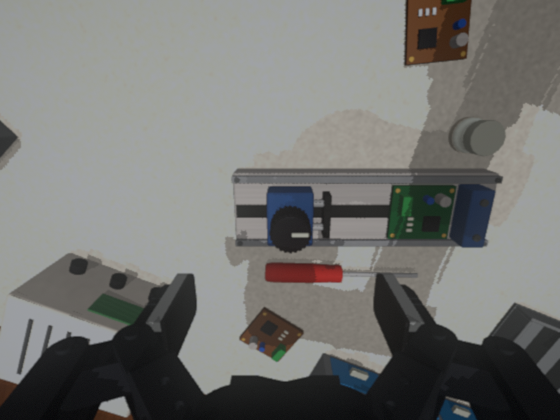

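The wrist picture shows the rail horizontal with the knob's top at about (291,228), the module at (420,212) and the jaw at (472,214). I'll measure from this view.

```bash
cat >> h.py <<'E'
TC=np.array([[9.99999411e-01,9.57147330e-04,-5.11157151e-04,1.30868571e-03],[-7.38461622e-04,9.45468057e-01,3.25713998e-01,-8.35195666e-02],[7.95039042e-04,-3.25713429e-01,9.45468207e-01,-1.42366453e-01],[0,0,0,1]])
W=(67.76305110072772,284.634378708116,211.47630891092697,None)
def wray(s,u,v,z):
    T=np.eye(4);T[:3,:3]=s['tool_rot'];T[:3,3]=s['position']
    return ray(W,u,v,z,T@TC)
E
python3 - <<'E'
from h import *
from bench import sensors
import cv2
s=sensors.observe()
im=cv2.imread("pics/wrist1.png"); c=im[160:260,225:505]
cv2.imwrite("pics/w1c.png",cv2.resize(c,None,fx=2.8,fy=2.8,interpolation=cv2.INTER_CUBIC))
m=(im.max(2)<45).astype(np.uint8)*255; m[:200]=0;m[255:]=0;m[:,:260]=0;m[:,325:]=0
cs,_=cv2.findContours(m,cv2.RETR_EXTERNAL,cv2.CHAIN_APPROX_NONE)
for k in cs:
    if cv2.contourArea(k)>100: print(cv2.boundingRect(k),cv2.minEnclosingCircle(k))
p=wray(s,291,228,.1);print(p, s['tool_rot'].T@(p-s['position'])/.03)
E
```

```text
(314, 207, 11, 30) ((320.3999938964844, 221.5), 14.940315246582031)
(271, 207, 40, 45) ((290.0, 229.0), 22.561126708984375)
[ 0.59381582 -0.0232421   0.1       ] [0.23928193 0.91053888 4.38394144]
```

View pics/w1c.png

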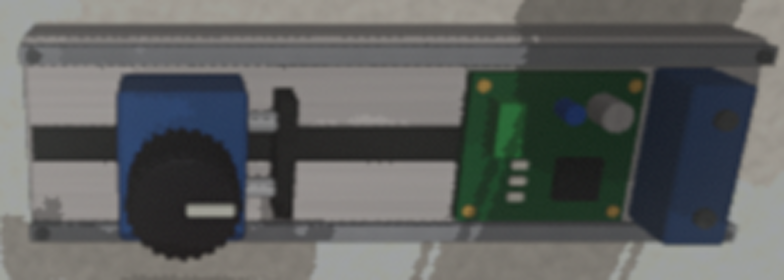

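```bash
python3 -m inch '[[[0.24,1,0,0,0,0,0],[0,0.04,0.8,0,0,0,0],[0,0,0.9,0,0,0,0],[0,0,0.9,0,0,0,0],[0,0,0.8,0,0,0,0],[0,0,0.6,0,0,0,0],[0,0,0,0,0,0,0],[0,0,0,0,0,0,0],[0,0,0,0,0,0,0]]]'
python3 - <<'E'
from bench import sensors,snapshot
import cv2
s=sensors.observe(); print(s['position'],s['tool_rot'].round(4),s['time'])
d=snapshot("wrist"); cv2.imwrite(f"pics/wrist2.png",d["pixels"][:,:,::-1])
E
```

```text
time: 2.75
position: [0.5986, -0.0213, 0.1131]
tool_rot: [[-0.413, 0.911, 0.003], [0.911, 0.413, -0.0], [-0.001, 0.002, -1.0]]
ft_force: [0.7, -0.3, -0.3]
width: 0.0854
[ 0.59860234 -0.02129692  0.11306903] [[-4.133e-01  9.106e-01  2.600e-03]
 [ 9.106e-01  4.133e-01 -3.000e-04]
 [-1.300e-03  2.300e-03 -1.000e+00]] 2.75
```

View pics/wrist2.png

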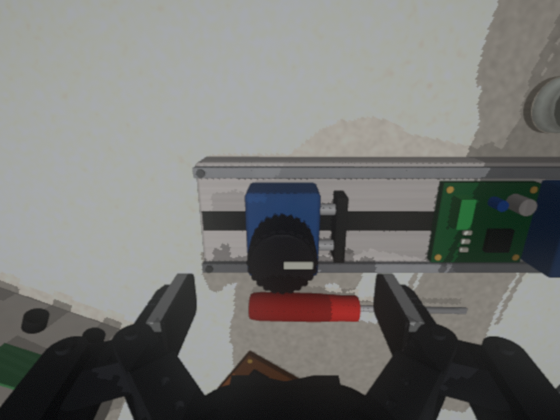

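The knob's top is now centred at about (283,263), midway between the fingers at columns 190 and 380. I'll check the position.

```bash
python3 - <<'E'
from h import *
from bench import sensors
import cv2
s=sensors.observe()
im=cv2.imread("pics/wrist2.png")
cv2.imwrite("pics/w2c.png",cv2.resize(im[200:300,225:355],None,fx=5,fy=5,interpolation=cv2.INTER_CUBIC))
for v in(258,262,266):
    p=wray(s,283.5,v,.1);print(v,p.round(4), (s['tool_rot'].T@(p-s['position'])).round(4))
E
```

```text
258 [ 0.5963 -0.0216  0.1   ] [ 0.0006 -0.0025  0.0134]
262 [ 0.5986 -0.0206  0.1   ] [ 0.0006 -0.0001  0.0134]
266 [ 0.6009 -0.0195  0.1   ] [0.0006 0.0025 0.0134]
```

View pics/w2c.png

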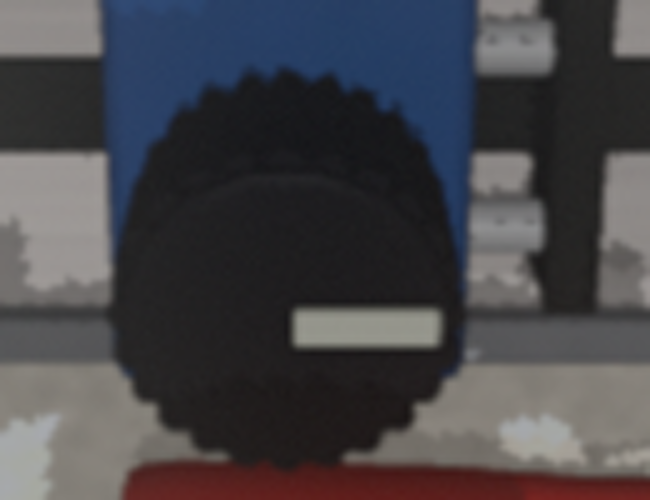

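```bash
python3 -m inch '[[[0,0.03,0.6,0,0,0,0],[0,0,0.6,0,0,0,0],[0,0,0.3,0,0,0,0],[0,0,0,0,0,0,0],[0,0,0,0,0,0,0],[0,0,0,0,0,0,0]]]' 40
python3 -m inch '[[[0,0,0,0,0,0,100],[0,0,0,0,0,0,100],[0,0,0,0,0,0,100],[0,0,0,0,0,0,100],[0,0,0,0,0,0,100],[0,0,0,0,0,0,100]]]' 40
python3 -c "
from bench import sensors
s=sensors.observe();print(s['position'],s['wrist_torque'],s['ft_force'])"
```

```text
time: 3.3
position: [0.5996, -0.0205, 0.0679]
tool_rot: [[-0.414, 0.91, 0.003], [0.91, 0.414, -0.0], [-0.001, 0.002, -1.0]]
ft_force: [0.2, 0.2, 0.8]
width: 0.0855
time: 3.8
position: [0.5985, -0.0204, 0.0663]
tool_rot: [[-0.413, 0.911, 0.0], [0.911, 0.413, 0.0], [-0.0, 0.0, -1.0]]
ft_force: [0.0, -0.4, 0.4]
width: 0.0519
[ 0.59854012 -0.02044435  0.06634618] [ 0.0287055  -0.02594253 -0.00685882] [ 0.02456765 -0.43467425  0.35746877]
```

```bash
python3 -m inch '[[[0,0,0,0,0,0,255],[0,0,0,0,0,0,255],[0,0,0,0,0,0,255],[0,0,0,0,0,0,255],[0,0,0,0,0,0,255],[0,0,0,0,0,0,255]]]' 40
python3 -c "
from bench import sensors
s=sensors.observe();print(s['position'],s['wrist_torque'],s['ft_force'],s['joint_efforts'],s['joints'])"
```

```text
time: 4.3
position: [0.5994, -0.0224, 0.0672]
tool_rot: [[-0.413, 0.911, 0.002], [0.911, 0.413, -0.003], [-0.003, 0.0, -1.0]]
ft_force: [1.3, -6.6, 0.9]
width: 0.0368
[ 0.59944381 -0.0223971   0.06720053] [-2.12068762 -0.57892906  0.00345015] [ 1.34263374 -6.61791492  0.8531504 ] [ 4.12059054e+00 -4.58171332e+01  2.05226737e+01  2.60753855e+00
 -9.47136409e-02  1.57001743e-02] [ 0.22493568  0.44719323 -0.04353077  0.00355922 -1.07892511 -1.37125542]
```

```bash
python3 -m inch '[[[-0.06,0,0,0,0,0,255],[0,0,0,0,0,0,255],[0,0,0,0,0,0,255],[0,0,0,0,0,0,255]]]'
python3 -c "
from bench import sensors
s=sensors.observe();print(s['position'],s['wrist_torque'],s['ft_force'],s['joints'][5])"
python3 -m inch '[[[0,0,0,0,0,0.2,255],[0,0,0,0,0,0.2,255],[0,0,0,0,0,0,255],[0,0,0,0,0,0,255]]]'
python3 -c "
from bench import sensors
s=sensors.observe();print(s['position'],s['wrist_torque'],s['ft_force'],s['joints'][5],s['tool_rot'][:,0])"
```

```text
time: 4.63
position: [0.5995, -0.0225, 0.0671]
tool_rot: [[-0.413, 0.911, 0.001], [0.911, 0.413, -0.001], [-0.001, 0.0, -1.0]]
ft_force: [-1.2, -3.0, 5.5]
width: 0.037
[ 0.59950804 -0.02252296  0.06713592] [-0.45522896  0.57048593 -0.00795596] [-1.19873464 -2.95378814  5.50409389] -1.36817472687046
time: 4.97
position: [0.5995, -0.0225, 0.0671]
tool_rot: [[-0.381, 0.924, 0.001], [0.924, 0.381, -0.001], [-0.001, 0.001, -1.0]]
ft_force: [0.4, -3.8, 4.8]
width: 0.0372
[ 0.59953029 -0.02252382  0.06713855] [-1.39798069  0.01406413 -0.06799431] [ 0.39367986 -3.763784    4.83576305] -1.4033512988051655 [-0.38126986  0.92446329 -0.00096056]
```

```bash
for i in 1; do python3 -m inch '[[[0,0,0,0,0,0.2,255],[0,0,0,0,0,0,255],[0,0,0,0,0,0,255]]]' >/dev/null
python3 -c "
from bench import sensors
s=sensors.observe();print(s['wrist_torque'],s['ft_force'],s['joints'][5],s['tool_rot'][:,0])"; done
python3 -m inch '[[[0,0,0,0,0,0.2,255],[0,0,0,0,0,0,255],[0,0,0,0,0,0,255]]]' >/dev/null
python3 -c "
from bench import sensors
s=sensors.observe();print(s['wrist_torque'],s['ft_force'],s['joints'][5],s['tool_rot'][:,0],s['width'])"
```

```text
[-0.70397979  0.93036966 -0.00498563] [-2.84983252 -2.04518371  5.7513803 ] -1.420809702605949 [-3.65072284e-01  9.30978725e-01 -9.16938318e-04]
[-1.88177002 -0.108193   -0.01985519] [ 0.28884571 -4.04367473  4.33160279] -1.43818240215124 [-0.34888021  0.93716683 -0.00096547] 0.03718871471233126
```

```bash
python3 - <<'E'
from bench import sensors,snapshot
import cv2
s=sensors.observe(); print(s['joint_efforts'],s['wrist_torque'],s['time'])
d=snapshot("wrist"); cv2.imwrite(f"pics/wrist3.png",d["pixels"][:,:,::-1])
E
```

```text
[ 1.07092325e+00 -4.37030053e+01  2.00932270e+01  3.43626626e+00
  4.53942139e-01 -2.46311515e-02] [-1.88177002 -0.108193   -0.01985519] 5.4667
```

View pics/wrist3.png

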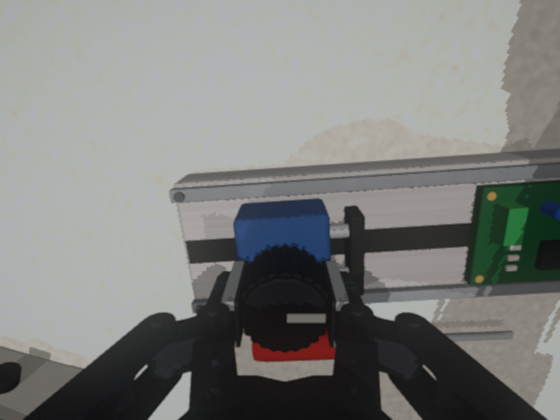

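```bash
python3 - <<'E'
import cv2,numpy as np
for f,(r0,r1,c0,c1) in(("wrist2",(255,275,270,325)),("wrist3",(308,330,270,335))):
    im=cv2.imread(f"pics/{f}.png")[r0:r1,c0:c1]; m=(im.min(2)>90).astype(np.uint8)
    cs,_=cv2.findContours(m,cv2.RETR_EXTERNAL,cv2.CHAIN_APPROX_NONE)
    k=max(cs,key=cv2.contourArea); ys,xs=np.nonzero(m); print(f,cv2.minAreaRect(k),np.degrees(np.polyfit(xs,ys,1)[0]),len(xs))
cv2.imwrite("pics/w3c.png",cv2.resize(cv2.imread("pics/wrist3.png")[230:370,200:380],None,fx=4,fy=4))
E
```

```text
wrist2 ((28.0, 10.0), (6.0, 28.0), 90.0) -1.5116448627921912 272
wrist3 ((36.0, 10.0), (6.0, 36.0), 90.0) -2.301690402819068e-15 259
```

View pics/w3c.png

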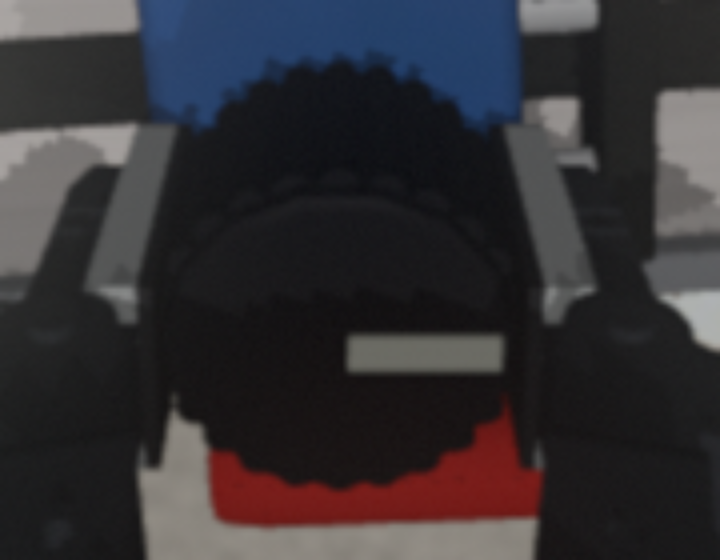

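The white line stayed level in the tool frame while the base tilted about 4°. So the knob turned clockwise with the gripper, past the 0.05 rad dead stop, with almost no torque: clockwise loosens. I'll keep turning and watch the torque.

```bash
python3 -m inch '[[[0,0,0,0,0,0.3,255],[0,0,0,0,0,0.3,255],[0,0,0,0,0,0.3,255],[0,0,0,0,0,0.3,255]]]' >/dev/null
python3 -c "
from bench import sensors
s=sensors.observe();print(s['time'],s['position'],s['wrist_torque'],s['ft_force'],s['joints'][5],s['tool_rot'][:,0],s['width'])"
```

```text
5.85 [ 0.59949357 -0.02242519  0.0671226 ] [-0.39020526  0.80299097  0.26736829] [-2.20328701 -1.43947051  5.59020637] -1.543887449176123 [-2.48095433e-01  9.68735275e-01 -7.89354073e-04] 0.037049078560012744
```

```bash
python3 -m inch '[[[0,0,0,0,0,1,255],[0,0,0,0,0,1,255],[0,0,0,0,0,1,255],[0,0,0,0,0,1,255],[0,0,0,0,0,1,255],[0,0,0,0,0,1,255],[0,0,0,0,0,1,255],[0,0,0,0,0,1,255],[0,0,0,0,0,1,255],[0,0,0,0,0,1,255],[0,0,0,0,0,1,255],[0,0,0,0,0,0,255]]]' >/dev/null
python3 - <<'E'
from bench import sensors,snapshot
import cv2
s=sensors.observe();print(s['time'],s['position'],s['wrist_torque'],s['ft_force'],s['joints'][5],s['tool_rot'],s['width'])
d=snapshot("wrist"); cv2.imwrite(f"pics/wrist4.png",d["pixels"][:,:,::-1])
d=snapshot("scene"); cv2.imwrite(f"pics/scene4.png",cv2.resize(d["pixels"][180:285,205:345,::-1],None,fx=5,fy=5))
E
```

```text
6.85 [ 0.59976581 -0.02165927  0.06688331] [ 0.43263645  0.18640292 -0.2070575 ] [-1.09472246  1.10006275  4.7602397 ] -2.505874082926808 [[ 6.52793428e-01  7.57534680e-01  1.39617649e-03]
 [ 7.57534776e-01 -6.52794561e-01  5.69867281e-04]
 [ 1.34311064e-03  6.85646626e-04 -9.99998863e-01]] 0.03684812553009724
```

View pics/wrist4.png

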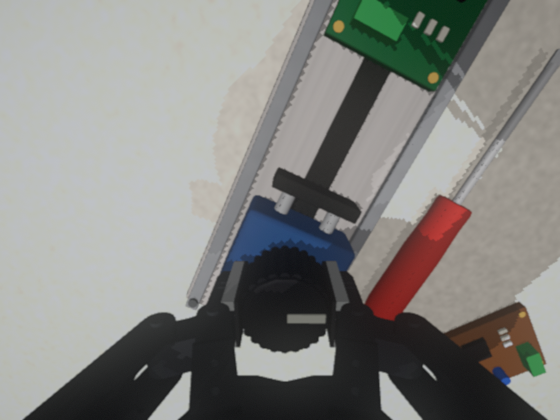

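View pics/scene4.png

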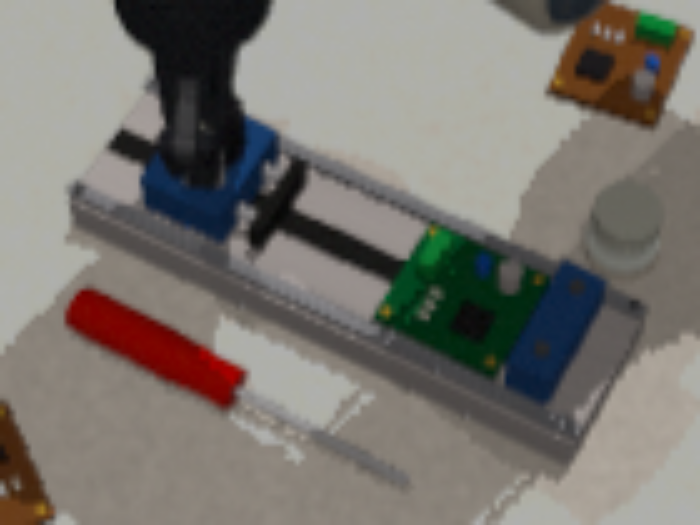

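```bash
python3 -m inch '[[[0.07,-0.15,0,0,0,0,255],[0.14,-0.3,0,0,0,0,255],[0.14,-0.3,0,0,0,0,255],[0.14,-0.3,0,0,0,0,255],[0.14,-0.3,0,0,0,0,255],[0.14,-0.3,0,0,0,0,255],[0.07,-0.15,0,0,0,0,255],[0,0,0,0,0,0,255],[0,0,0,0,0,0,255]]]' >/dev/null
python3 - <<'E'
from bench import sensors,snapshot
import cv2,numpy as np
s=sensors.observe();print(s['time'],s['position'],s['wrist_torque'],s['ft_force'],s['tool_rot'][:,0],s['width'])
print((s['position'][:2]-[.5995,-.0225])@[-.412,.911],(s['position'][:2]-[.5995,-.0225])@[.911,.412], s['ft_force'][:2]@[-.412,.911])
d=snapshot("wrist"); cv2.imwrite(f"pics/wrist5.png",d["pixels"][:,:,::-1])
E
```

```text
7.7 [0.57446544 0.03408252 0.06686391] [ 0.64619602  0.018541   -0.1278081 ] [-0.59974102  1.80160838  6.28201384] [0.64905252 0.76074151 0.00178292] 0.03705702470236832
0.061860911913386864 0.0005055133054042036 1.8883585296172856
```

View pics/wrist5.png

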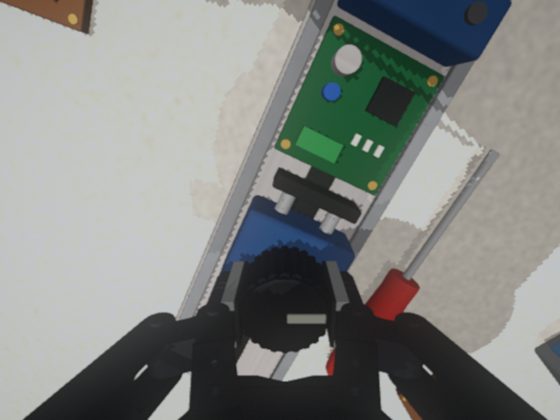

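The pad at (317,195) has a gap of about 10 mm to the module edge, and the module is still a few mm short of the jaw. I'll go on slowly.

```bash
cat > q.py <<'E'
from bench import sensors,snapshot
import cv2,numpy as np,sys
s=sensors.observe();p=s['position'][:2]-[.5995,-.0225]
print('t',s['time'],'travel',round(p@[-.412,.911]*1e3,2),'lat',round(p@[.911,.412]*1e3,2),'Frail',round(s['ft_force'][:2]@[-.412,.911],2),s['ft_force'].round(2),'tz',s['wrist_torque'].round(3),'ang',round(np.degrees(np.arctan2(s['tool_rot'][1,0],s['tool_rot'][0,0])),2),s['width'].round(4))
if len(sys.argv)>1:
    d=snapshot("wrist"); cv2.imwrite(f"pics/{sys.argv[1]}.png",d["pixels"][:,:,::-1])
    cv2.imwrite(f"pics/{sys.argv[1]}c.png",cv2.resize(d["pixels"][:260,190:470,::-1],None,fx=2.2,fy=2.2,interpolation=cv2.INTER_CUBIC))
E
python3 -m inch '[[[0.04,-0.09,0,0,0,0,255],[0.04,-0.09,0,0,0,0,255],[0.04,-0.09,0,0,0,0,255],[0,0,0,0,0,0,255],[0,0,0,0,0,0,255]]]' >/dev/null; python3 q.py wrist6
python3 -m inch '[[[0.03,-0.06,0,0,0,0,255],[0,0,0,0,0,0,255],[0,0,0,0,0,0,255]]]' >/dev/null; python3 q.py
```

```text
Traceback (most recent call last):
  File "q.py", line 4, in <module>
    print('t',s['time'],'travel',round(p@[-.412,.911]*1e3,2),'lat',round(p@[.911,.412]*1e3,2),'Frail',round(s['ft_force'][:2]@[-.412,.911],2),s['ft_force'].round(2),'tz',s['wrist_torque'].round(3),'ang',round(np.degrees(np.arctan2(s['tool_rot'][1,0],s['tool_rot'][0,0])),2),s['width'].round(4))
                                                                                                                                                                                                                                                                                  ^^^^^^^^^^^^^^^^
AttributeError: 'float' object has no attribute 'round'
Traceback (most recent call last):
  File "q.py", line 4, in <module>
    print('t',s['time'],'travel',round(p@[-.412,.911]*1e3,2),'lat',round(p@[.911,.412]*1e3,2),'Frail',round(s['ft_force'][:2]@[-.412,.911],2),s['ft_force'].round(2),'tz',s['wrist_torque'].round(3),'ang',round(np.degrees(np.arctan2(s['tool_rot'][1,0],s['tool_rot'][0,0])),2),s['width'].round(4))
                                                                                                                                                                                                                                                                                  ^^^^^^^^^^^^^^^^
AttributeError: 'float' object has no attribute 'round'
```

```bash
sed -i "s/s\['width'\].round(4)/round(s['width'],4)/" q.py; python3 q.py wrist6
```

```text
t 8.4167 travel 72.03 lat 0.49 Frail -0.55 [1.7  0.17 5.83] tz [ 0.179 -0.417 -0.156] ang 49.51 0.0369
```

View pics/wrist6c.png

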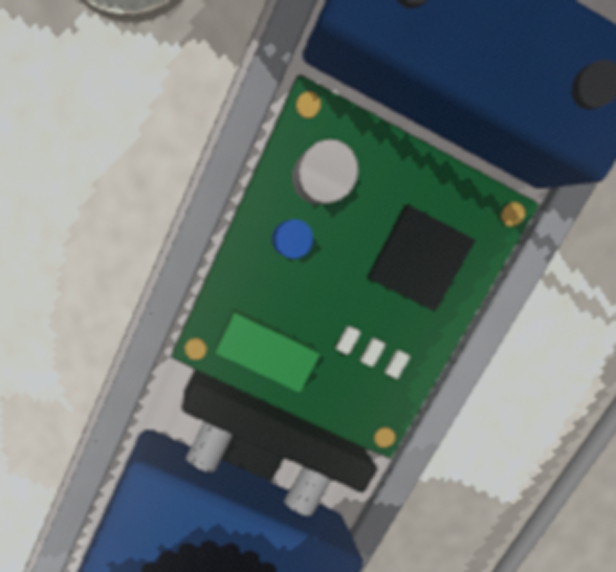

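Travel is 72 mm. The pad's front, at crop (280,420), is just about at the module, and there is a thin gap left at the jaw. I'll continue in small steps.

```bash
python3 -m inch '[[[0.028,-0.06,0,0,0,0,255],[0,0,0,0,0,0,255],[0,0,0,0,0,0,255]]]' >/dev/null; python3 q.py
python3 -m inch '[[[0.028,-0.06,0,0,0,0,255],[0,0,0,0,0,0,255],[0,0,0,0,0,0,255]]]' >/dev/null; python3 q.py wrist7
```

```text
t 8.7167 travel 73.92 lat 0.46 Frail 0.43 [0.16 0.54 5.45] tz [ 0.04  -0.471 -0.125] ang 49.51 0.0369
t 8.9667 travel 75.84 lat 0.48 Frail -0.71 [ 0.68 -0.46  5.8 ] tz [-0.05  -0.537 -0.123] ang 49.51 0.0371
```

View pics/wrist7c.png

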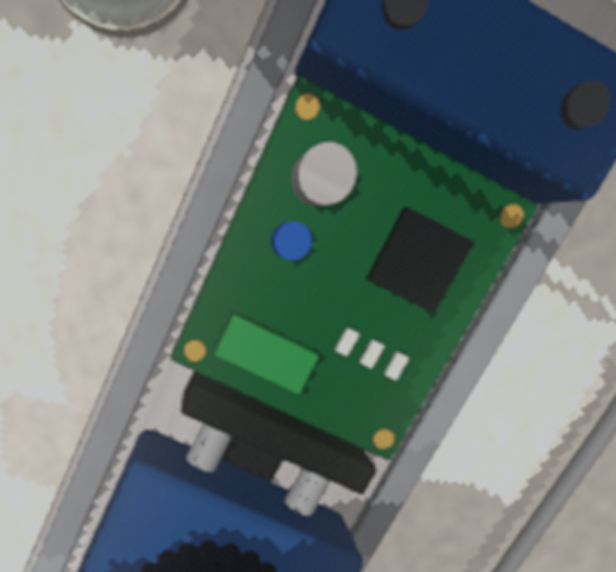

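The module gap at the jaw is almost closed and the rods are still at full length. I'll step on and track the pad's shift in the tool frame, which is the compression.

```bash
cat > trk.py <<'E'
import cv2,numpy as np,sys
# raw crop boxes in wrist7: pad, module
L=lambda f:cv2.cvtColor(cv2.imread(f"pics/{f}.png"),cv2.COLOR_BGR2GRAY)
a=L("wrist7")
for f in sys.argv[1:]:
    b=L(f)
    for n,(x0,x1,y0,y1) in dict(pad=(270,364,168,224),mod=(310,410,55,170)).items():
        t=cv2.resize(a[y0:y1,x0:x1],None,fx=4,fy=4,interpolation=cv2.INTER_CUBIC)
        w=cv2.resize(b[max(0,y0-10):y1+30,x0-30:x1+20],None,fx=4,fy=4,interpolation=cv2.INTER_CUBIC)
        if n=='pad': # pad only: upper-left to lower-right strip
            m=np.zeros(t.shape,np.uint8); q=(np.array([(277,169),(361,207),(357,214),(273,177)])-[x0,y0])*4
            cv2.fillPoly(m,[q.astype(np.int32)],255); m=cv2.dilate(m,np.ones((17,17)))
            r=cv2.matchTemplate(w,t,cv2.TM_CCORR_NORMED,mask=m)
        else: r=cv2.matchTemplate(w,t,cv2.TM_CCOEFF_NORMED)
        _,v,_,l=cv2.minMaxLoc(r); print(f,n,l[0]/4-30,l[1]/4-10,round(v,3))
E
python3 trk.py wrist6
python3 -m inch '[[[0.021,-0.045,0,0,0,0,255],[0,0,0,0,0,0,255],[0,0,0,0,0,0,255]]]' >/dev/null; python3 q.py
python3 -m inch '[[[0.021,-0.045,0,0,0,0,255],[0,0,0,0,0,0,255],[0,0,0,0,0,0,255]]]' >/dev/null; python3 q.py wrist8; python3 trk.py wrist8
```

```text
wrist6 pad 0.25 -0.75 0.999
wrist6 mod 0.5 -1.0 0.932
t 9.2667 travel 77.14 lat 0.48 Frail -0.84 [ 1.42 -0.28  5.57] tz [-0.088 -0.611 -0.027] ang 49.5 0.0368
t 9.5167 travel 78.41 lat 0.48 Frail -1.05 [ 1.35 -0.55  5.27] tz [-0.276 -0.737 -0.097] ang 49.49 0.0371
wrist8 pad -2.0 4.0 0.999
wrist8 mod -2.5 4.75 0.985
```

View pics/wrist8c.png

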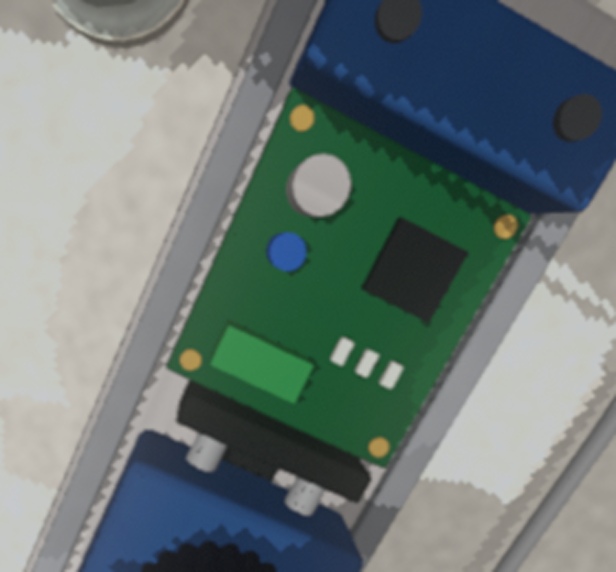

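```bash
python3 -m inch '[[[0.018,-0.038,0,0,0,0,255],[0.018,-0.038,0,0,0,0,255],[0,0,0,0,0,0,255],[0,0,0,0,0,0,255],[0,0,0,0,0,0,255]]]' >/dev/null; python3 q.py wrist9; python3 trk.py wrist9
```

```text
t 9.9833 travel 80.56 lat 0.48 Frail -2.67 [ 2.57 -1.77  4.68] tz [-0.664 -1.034 -0.022] ang 49.48 0.0369
wrist9 pad -3.5 7.5 0.997
wrist9 mod -4.5 8.75 0.968
```

View pics/wrist9c.png

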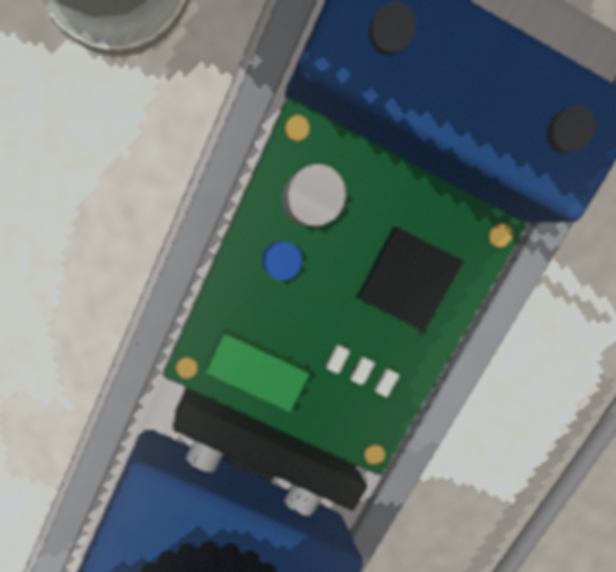

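The pad is now pressed in about 4.2 mm. I'll push another 0.7 mm, then turn back anticlockwise.

```bash
python3 -m inch '[[[0.01,-0.022,0,0,0,0,255],[0,0,0,0,0,0,255],[0,0,0,0,0,0,255]]]' >/dev/null; python3 q.py wrist10; python3 trk.py wrist10
python3 -m inch '[[[0,0,0,0,0,-0.5,255],[0,0,0,0,0,-1,255],[0,0,0,0,0,-1,255],[0,0,0,0,0,-1,255],[0,0,0,0,0,-1,255],[0,0,0,0,0,-1,255],[0,0,0,0,0,-1,255],[0,0,0,0,0,-1,255],[0,0,0,0,0,-1,255],[0,0,0,0,0,-1,255],[0,0,0,0,0,-1,255],[0,0,0,0,0,0,255]]]' >/dev/null; python3 q.py wrist11
```

```text
t 10.2833 travel 81.09 lat 0.49 Frail -4.15 [ 4.25 -2.63  6.07] tz [-0.885 -1.24  -0.065] ang 49.48 0.0369
wrist10 pad -4.0 8.25 0.996
wrist10 mod -5.0 9.5 0.966
t 11.3333 travel 80.56 lat -0.06 Frail -5.47 [ 3.83 -4.27  5.76] tz [-1.177 -1.087  0.028] ang 102.24 0.0371
```

View pics/wrist11.png

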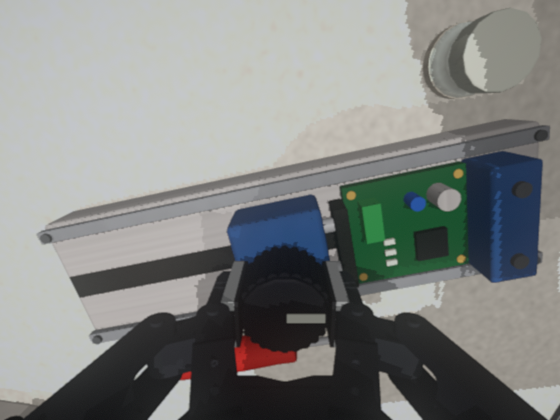

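```bash
python3 -m inch '[[[0,0,0,0,0,-0.6,255],[0,0,0,0,0,-0.6,255],[0,0,0,0,0,-0.5,255],[0,0,0,0,0,-0.4,255],[0,0,0,0,0,-0.2,255],[0,0,0,0,0,0,255],[0,0,0,0,0,0,255]]]' >/dev/null; python3 q.py 
python3 -m inch '[[[0,0,0,0,0,-0.1,255],[0,0,0,0,0,0,255],[0,0,0,0,0,0,255]]]' >/dev/null; python3 q.py
python3 -m inch '[[[0,0,0,0,0,-0.1,255],[0,0,0,0,0,0,255],[0,0,0,0,0,0,255]]]' >/dev/null; python3 q.py
```

```text
t 11.9667 travel 80.38 lat -0.11 Frail -5.98 [ 2.11 -5.61  6.63] tz [-1.801 -0.822 -0.022] ang 113.48 0.0366
t 12.2167 travel 80.41 lat -0.1 Frail -4.66 [ 0.56 -4.86  8.38] tz [-1.329 -0.151 -0.072] ang 113.98 0.0374
t 12.4667 travel 80.38 lat -0.11 Frail -6.23 [ 3.15 -5.42  7.77] tz [-1.72  -1.022 -0.03 ] ang 114.48 0.037
```

```bash
for i in 1; do python3 -m inch '[[[0,0,0,0,0,-0.1,255],[0,0,0,0,0,0,255],[0,0,0,0,0,0,255]]]' >/dev/null; python3 q.py wrist12; done
```

```text
t 12.7167 travel 80.37 lat -0.13 Frail -6.49 [ 2.33 -6.07  8.51] tz [-1.744 -0.783 -0.204] ang 114.95 0.037
```

```bash
 python3 -m inch '[[[0,0,0,0,0,-0.1,255],[0,0,0,0,0,0,255],[0,0,0,0,0,0,255]]]' >/dev/null; python3 q.py wrist13
python3 - <<'E'
import cv2,numpy as np
a=[cv2.resize(cv2.imread(f"pics/{f}.png")[230:370,200:380],None,fx=4,fy=4,interpolation=cv2.INTER_CUBIC) for f in("wrist13",)]
cv2.imwrite("pics/w13k.png",a[0])
E
```

```text
t 13.0167 travel 80.38 lat -0.15 Frail -6.58 [ 2.31 -6.18  8.31] tz [-1.761 -0.862 -0.452] ang 115.42 0.037
```

View pics/w13k.png

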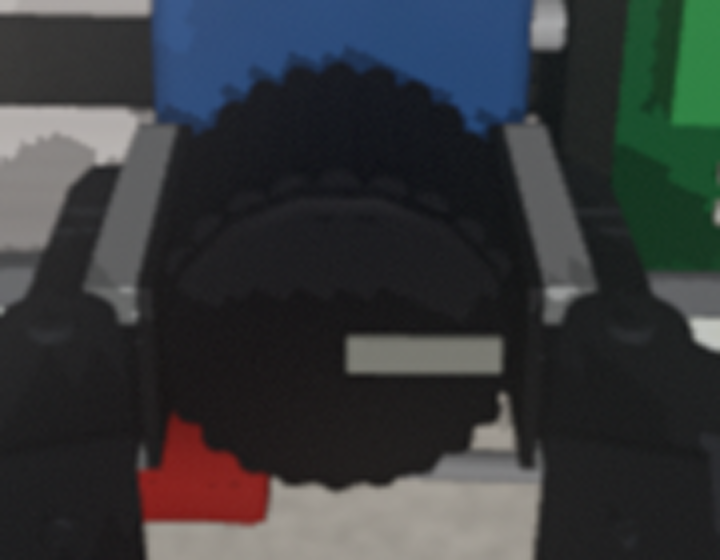

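Torque climbs from 0.03 to 0.2 to 0.45 N m at about the starting angle, so the knob is at its tight stop. Now I'll let go and rise.

```bash
python3 -m inch '[[[0,0,0,0,0,0,100],[0,0,0,0,0,0,60],[0,0,0,0,0,0,0],[0,0,0,0,0,0,0],[0,0,0,0,0,0,0],[0,0,0,0,0,0,0],[0,0,0,0,0,0,0],[0,0,0,0,0,0,0]]]'
python3 -m inch '[[[0,0,-0.3,0,0,0,0],[0,0,-0.7,0,0,0,0],[0,0,-1,0,0,0,0],[0,0,-1,0,0,0,0],[0,0,-1,0,0,0,0],[0,0,-0.5,0,0,0,0],[0,0,0,0,0,0,0],[0,0,0,0,0,0,0]]]'
python3 q.py wrist14; python3 - <<'E'
from bench import snapshot
import cv2
d=snapshot("scene"); cv2.imwrite("pics/scene14.png",cv2.resize(d["pixels"][180:285,205:345,::-1],None,fx=5,fy=5,interpolation=cv2.INTER_CUBIC)); cv2.imwrite("pics/scene14f.png",d["pixels"][:,:,::-1])
E
```

```text
time: 13.73
position: [0.5657, 0.0514, 0.0662]
tool_rot: [[-0.429, 0.903, -0.0], [0.903, 0.429, 0.0], [0.0, -0.0, -1.0]]
ft_force: [-0.4, 0.7, 0.2]
width: 0.0851
time: 14.4
position: [0.5662, 0.0515, 0.2027]
tool_rot: [[-0.429, 0.903, 0.003], [0.903, 0.429, 0.001], [-0.0, 0.003, -1.0]]
ft_force: [-0.6, -0.2, -1.2]
width: 0.0853
t 14.4 travel 81.13 lat 0.19 Frail 0.04 [-0.59 -0.22 -1.21] tz [-0.015  0.088  0.016] ang 115.41 0.0853
```

View pics/wrist14.png

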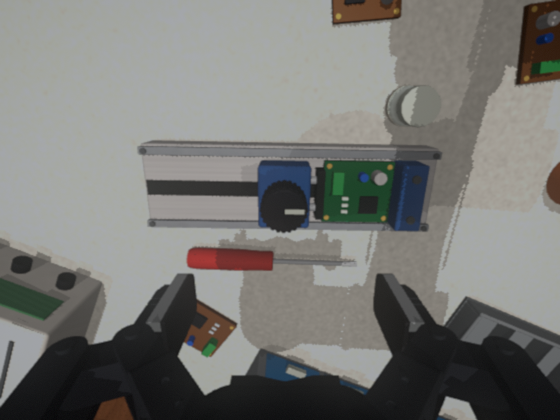

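View pics/scene14.png

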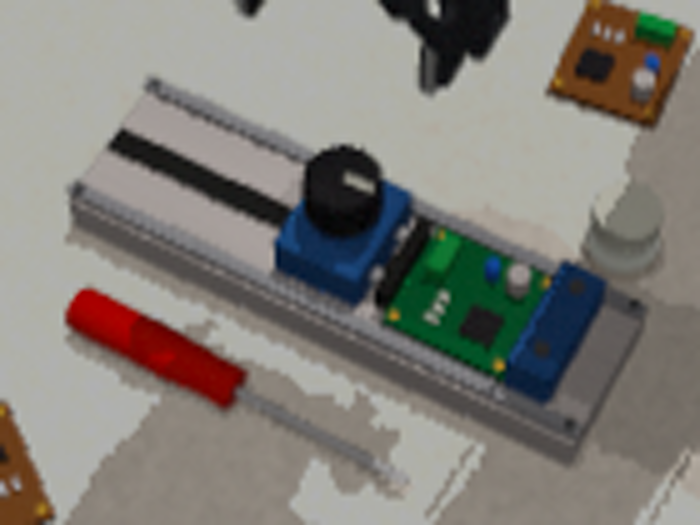

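```bash
python3 - <<'E'
import cv2,numpy as np
a=cv2.imread("pics/wrist14.png")[135:245,240:440]
cv2.imwrite("pics/w14c.png",cv2.resize(a,None,fx=4,fy=4,interpolation=cv2.INTER_CUBIC))
E
```

```text
(no output)
```

View pics/w14c.png

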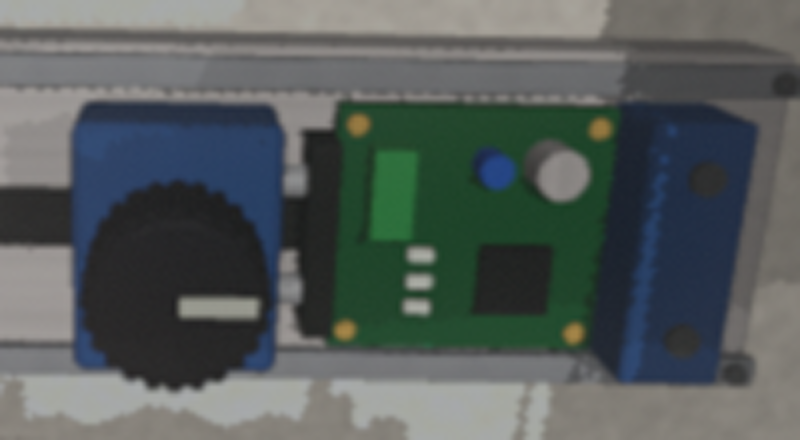

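```bash
python3 -c "
from bench import ticket
print(ticket.sign_off())"
```

```text
the job is handed in; nothing more can be done
None
```

The green module is clamped against the fixed blue jaw, the knob is tight again, and the job is handed in at about 14.5 s.

- **Thread direction:** I tried the knob gently clockwise. It turned with the gripper past the 0.05 rad stop against about 0.2 N m, so clockwise loosens it. I opened it by about 1.13 rad.
- **Clamping:** I slid the carriage about 80.4 mm, pushing the module onto the jaw.
- **Tightening:** I turned the knob back until the torque rose to about 0.45 N m, within about 1° of its starting angle. Then I let go and raised the arm clear.

**Last checks:**
- The pictures show the module held between the pad and the jaw, and the knob's white line back along the rail.
- The screwdriver and flux jar look unmoved. I did not check the other items on the bench afterwards.
- The two measures of how far the pad is pressed in differ slightly: about 4.5 mm from travel and image tracking, and about 5.5 mm from the rods visible after release. Both are near half way and well short of bottoming out.
- The carriage eased back about 0.7 mm while I was tightening; the 4.5 mm figure includes that.

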